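# Lock the humidifier control box with its square key

### The arm

A 6-joint arm with a two-finger parallel gripper is mounted at the origin on a cart in front of the work surface, level with it; the furniture and walls round the work are solid. World frame = base frame: x ahead of the robot, y to its left, z up, the work surface at z = 0. Lengths are in mm, angles in rad, forces in N, time in s.
With the tool pointing down it reaches from about 275 to 825 mm from the base axis. Payload 4.9 kg.
Tool frame: the origin (TCP) lies at the centre of the arm's flange, where the gripper is bolted on; the fingertips stand 173 mm ahead of it and the grasp point (between the pads) lies 155 mm ahead of it; z points along the fingers, y is the direction in which the jaws open and shut (so a half turn about z gives the same grasp; the last joint's range is limited). The gripper opens to 85 mm and grips with 20 to 120 N. Pads are 22 mm wide; open, the fingers measure 114 mm over their backs; the gripper's body (76 mm by 85 mm) begins 54 mm behind the grasp point. The pads swing forward as they close: fully open they stand 13 mm farther back than shut.
Start: joints at [1.147, 0.326, -0.193, 1.052, 0, 1.437], TCP at [157.163, 527.086, 404.681] pointing down, gripper open.
Joint ranges: [-2.65, 2.65], [-0.97, 1.79], [-1.3, 1.35], [-1.93, 2.1], [-1.47, 1.37], [-3.14, 3.14]. Speed limits (rad/s): [2.57, 2.57, 3.14, 3.14, 3.14, 3.14].

### API

Orientations are given as a 3x3 rotation matrix whose columns are the frame's x, y, z axes.
In Python, from rig import manip gives the robot as it stands.
- The arm moves only by the tool apply_moves, never from a script. Its argument "targets" is a list that holds one entry, the list of rows, each a list of 7 numbers: the turn, a rotation vector about the world's x, y, z in rad, then the shift along the world's x, y, z in cm, then the finger opening in cm, from 0 to 8.54. A call has exactly 10 rows; each row is the pose to reach, as a shift and turn from the pose commanded when the call began; what a row does not reach only later rows make up. A row lasts 1/12 s, in which the tool goes at most 41.7 mm and 7.16 degrees, less where a joint would pass 70% of its speed; a pose out of reach is approached as far as the arm can. A call with a gripper value outside its range is refused whole. The fingers move at their own pace and stop on an object; the grip force is fixed at half the most. Time passes only in rows, so rows that repeat a pose let the fingers close, or fill a call up. It gives the time, the measured TCP pose, the force and the opening at its end, in the units of the state.
- manip.sense(): the state, without advancing time (a new reading comes with each control period).
- manip.grab_frame(name): name is "side" or "top" or "wrist"; returns the picture (480x640x3 uint8, blue, green, red); there is no depth.
- manip.get_calibration(name): a dict with "fx", "fy", "cx", "cy" (pixels), "dist_coeffs" ([k1, k2, p1, p2, k3] as OpenCV has them; the pictures are not rectified), "cam_to_world" (4x4, takes a point from camera to world coordinates); the wrist camera has in their place "tool_from_camera" (4x4, takes a point from camera to tool coordinates, whose origin is the TCP and whose axes are the flange's). Camera axes: x right, y down, z forward; pixel columns grow to the right and rows downward; lengths in mm; the calibration is good to about 2 mm. A picture is of the moment at which its call begins: read the wrist's pose just before it. get_calibration takes no time and is no camera call.
- manip.sign_off(): hands the job in, once; it reports no verdict.
The state is a dict: "clock": time; "qpos": joint angles; "dq": joint speeds; "joint_efforts": joint torques, N m; "tcp_pos": TCP position; "orientation": TCP orientation; "contact_force": force on the tool from outside, world axes, zero at the start; "wrist_torque": the same for the moment, N m; "finger_gap": finger opening in mm.
Only numpy, scipy, OpenCV 4.12 (cv2) and the standard library are available. Lean on these libraries where they do the work, as an engineer would, in place of code of your own. Each camera call takes 0.05 s, during which the arm holds its last target. There are 200 camera calls.

### The job

The cover of the humidifier control box is shut but not locked. Take the red-handled square key from its stand, feel it gently into the recessed square socket of the lock until it is fully home, and turn it clockwise until the bolt is fully thrown into the keeper and stops. Do not force the key, draw it out again, and put it back upright in its stand, leaving the other things on the bench where they are.

Things in the scene. Friction and masses are not known exactly. Their poses are not given: they have to be found in the camera images.
- square_key: Loose key, 75 g, 81 mm tall, upright in its stand. Origin at the middle of the shank's lower end (tip), z up along the shank. Square steel shank 12 x 12 mm (sides along x and y), z = 5 to 36 mm, bevelled to 10.2 mm over its lowest 2.5 mm; below it a round pilot nose, 11.6 mm wide, tapering to 8 mm; collar 26 mm wide at z = 36 to 41; neck 12 mm wide from there to the red T-handle, z = 63 to 81.
- key_handle (a point): Centre of the key's red T-handle, 72 mm above the tip; axes as the key. A rounded bar 56 mm long along x, 13 mm thick along y, 18 mm tall. Grip it from above across the 13 mm; keep the fingertips 2 mm or more above the collar, whose top is 31 mm below this point.
- control_box: Control box, 150 (x) x 210 (y) mm, white cover with its top at z = 62 mm, firm on the bench (fixed). Origin at the centre of its underside; lock and keeper are on its -x side. On the cover an aluminium lock case 66 (x) x 84 (y) mm, flat top at z = 90 mm; the lock's axis is at x = -40 mm, y = 0. Knob and display have no part in this job.
- lock_mouth (a point): Centre of the lock's round well, level with the lock case's top; axes as the control box. Well 28 mm wide, 10 mm deep; at its bottom a round brass spindle with a square socket 13 mm wide, 14 mm deep, on the well's axis. The spindle turns about the vertical (drag 0.10 N m), stays where left. Key and socket fit in any quarter turn, within about 0.1 rad; otherwise the key stands 6 to 9 mm short.
- socket_floor (a point): Centre of the socket's floor, 24 mm below lock_mouth, 66 mm above the bench; the key is home when its tip rests here. The socket's angle is not reported: its sides start anywhere from 0.35 rad anticlockwise to 0.75 rad clockwise (seen from above) of the box's own sides; look, or feel for it. Anticlockwise it stops at 0.40 rad.
- keeper (a point): Centre of the steel keeper, the staple that takes the bolt, 43 mm to the box's -x from the lock's axis. Turned clockwise, the spindle runs idle until 0.80 rad clockwise of square with the box, then drives the bolt (about 0.16 N m in all) to a dead stop at about 1.23 rad. Turned back over 0.7 rad after locking, it draws the bolt again.
- lock_bolt (a joint): Steel bolt, 16 mm wide, that slides from the lock case to the box's -x, across a 5 mm gap into the keeper: 0 m drawn back (unlocked), 0.012 m fully thrown against its stop (locked). It stays where it is left.
- stand_hole (a point): Centre of the mouth of the key stand, 50 mm above the bench, z up. The stand (fixed) is a dark round foot 72 mm in diameter with a black tube 30 mm in diameter; its round hole is 19.6 mm wide and 38 mm deep. Put away, the key stands upright with its collar resting on the tube's rim and its tip 36 mm below this point.
- blue_lid_cup: Bystander: white sample cup with blue lid, 64 mm in diameter, 58 mm tall, origin at the centre of its base.
- tally: Bystander: chrome tally counter, 58 x 50 x 27 mm, origin at the centre of its base.
- green_peg: Bystander: green bag peg, 21 x 71 x 10 mm, lying, origin at the centre of its underside.
- black_marker: Bystander: black marker, 19 x 124 x 18 mm, lying, origin at the centre of its underside.
There are look-alikes about, which are no part of the job. Of the things that look like the square_key, the larger one is meant.

How it is judged (in metres and radians):
On the way, in this order (a step that is already met when the one before it is completed fails the run):
1. the key is fully home in the socket (tip within 4 mm of its floor) before the bolt is moved (horizontal distance between square_key and socket_floor below 0.004 m and z of square_key in the frame of socket_floor below 0.004 m and angle between square_key's own z axis and vertical below 0.12 rad and value of joint lock_bolt below 0.003 m), for 0.1 s.
2. the key, still home, has thrown the bolt to its stop (10.5 of 12 mm or more) (horizontal distance between square_key and socket_floor below 0.004 m and z of square_key in the frame of socket_floor below 0.004 m and angle between square_key's own z axis and vertical below 0.12 rad and value of joint lock_bolt above 0.0105 m), for 0.1 s.
At the end, for the whole second after the job is handed in: The bolt is thrown (10.5 mm or more of its 12 mm), and the key stands upright (within 0.15 rad) and at rest in the hole of its stand: tip at least 31 mm below the stand's mouth and within 8 mm of its centre line (value of joint lock_bolt above 0.0105 m and horizontal distance between square_key and stand_hole below 0.008 m and z of square_key in the frame of stand_hole below -0.031 m and angle between square_key's own z axis and vertical below 0.15 rad and linear speed of square_key below 0.02 m/s); the robot touches nothing.
It fails at once if the key is pressed or twisted against the lock with more than 120 N (contact force between square_key and control_box above 120 N).
It fails at once if the key is pressed against the lock with more than 80 N while it is not yet home (tip over 5 mm above the socket floor) (contact force between square_key and control_box above 80 N and z of square_key in the frame of socket_floor above 0.005 m).
It fails at once if the robot touches the control box with more than 10 N (contact force between any of the fingers, the arm and control_box above 10 N).
It fails at once if the sample cup, tally counter, green peg or black marker is moved more than 20 mm (distance of any of blue_lid_cup, tally, green_peg, black_marker from where it was at the start of the episode above 0.02 m).
It also fails if it takes over 72 s, if anything falls off the work surface, if the arm or the gripper's body presses on something with over 40 N, if the wrist force passes 120 N, or if a joint passes its speed limit or range.

## Working session

There is one attempt and no reset: what is moved stays moved. The work goes in short steps, Python scripts to look and compute and a tool call to move; the robot and the scene stay as the last step left them, time stands still between calls to the robot, and variables do not carry over. Pictures are saved under pics/ and viewed, about 8 in all and at most 12, crops included, and the job is handed in when it is done.

Besides the shell and the picture viewer there is one more tool, called after "Request:" as name([rows], argument=value, ...), one row to a line, values as JSON. apply_moves: Moves the arm, as the interface text tells. Its arguments: {"type":"object","properties":{"targets":{"type":"array","items":{"type":"array","items":{"type":"array","items":{"type":"number"}}}}},"required":["targets"]}

```bash
mkdir -p pics; ls; cat > h.py <<'E'
import numpy as np, cv2
from rig import manip
def K(c): return np.array([[c["fx"],0,c["cx"]],[0,c["fy"],c["cy"]],[0,0,1.]])
def T(name):
    c=manip.get_calibration(name)
    if name!="wrist": return c,np.array(c["cam_to_world"])
    s=manip.sense(); M=np.eye(4); M[:3,:3]=np.array(s["orientation"]); M[:3,3]=s["tcp_pos"]
    return c,M@np.array(c["tool_from_camera"])
def ray(c,M,uv):
    p=cv2.undistortPoints(np.array([[uv]],float),K(c),np.array(c["dist_coeffs"],float))[0,0]
    return M[:3,3],M[:3,:3]@np.array([p[0],p[1],1])
def at_z(c,M,uv,z):
    o,d=ray(c,M,uv); return o+d*(z-o[2])/d[2]
def proj(c,M,P):
    q=np.linalg.inv(M); r,_=cv2.Rodrigues(q[:3,:3])
    return cv2.projectPoints(np.array(P,float).reshape(-1,1,3),r,q[:3,3],K(c),np.array(c["dist_coeffs"],float))[0][:,0]
def snap(name,fn):
    cm=T(name); im=manip.grab_frame(name); cv2.imwrite("pics/"+fn,im); return im,cm
E
python3 - <<'E'
from h import *
for n in("top","side"):
    im,(c,M)=snap(n,n+"0.png"); print(n,M[:3,3],M[:3,2])
s=manip.sense(); print(s)
E
```

```text
pics
top [ 407.85836297   10.68042545 1059.03137012] [ 0.16459649  0.02685998 -0.9859952 ]
side [253.57463176 764.01803683 597.4193298 ] [ 0.3247099  -0.78262578 -0.53109356]
{'clock': 0.1, 'qpos': array([ 1.14678057e+00,  3.26870912e-01, -1.93508651e-01,  1.05201619e+00,
       -2.11460557e-05,  1.43660416e+00]), 'dq': array([ 0.00239893, -0.003191  ,  0.00271445, -0.0006179 , -0.00021048,
       -0.00027713]), 'joint_efforts': array([ 1.38487900e-03, -4.44238329e+01,  2.63038391e+01,  7.88847014e-03,
       -1.35314613e-04, -8.91974974e-07]), 'tcp_pos': array([157.05748105, 526.82006822, 403.96990272]), 'orientation': array([[-9.58294249e-01,  2.85782652e-01, -6.38768955e-04],
       [ 2.85783301e-01,  9.58293146e-01, -1.46648814e-03],
       [ 1.93031041e-04, -1.58787665e-03, -9.99998721e-01]]), 'contact_force': array([ 0.79240564, -0.32925451, -0.11888363]), 'wrist_torque': array([0.04931587, 0.01945909, 0.01824122]), 'finger_gap': 85.66371682776708}
```

View pics/top0.png

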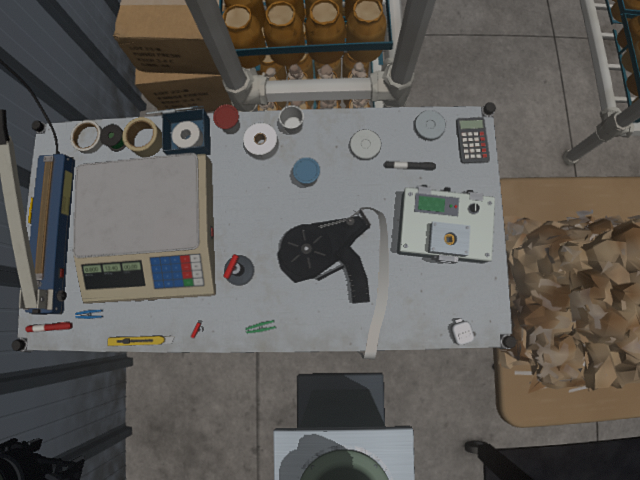

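View pics/side0.png

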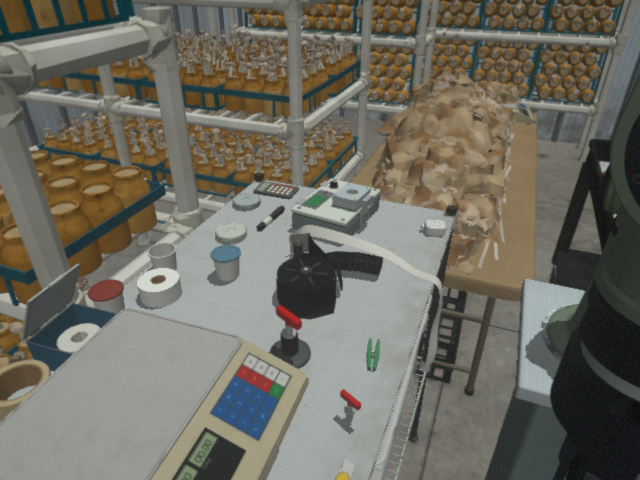

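Candidates for the key: the red T-handle in the dark round stand at top (232,266) / side (289,318), and a smaller red-handled key lying loose at top (197,328) / side (349,399). There is also the red marker at top (50,327). By the description the key is the larger one in the stand. The lock is at top (449,237) and its keeper is on the robot's side at (445,260). Next is one close crop of both.

```bash
python3 - <<'E'
from h import *
t=cv2.imread("pics/top0.png"); s=cv2.imread("pics/side0.png")
cr=lambda im,x,y,w,h,k:cv2.resize(im[y:y+h,x:x+w],None,fx=k,fy=k,interpolation=cv2.INTER_CUBIC)
a=cr(t,212,240,50,50,6); b=cr(s,262,295,50,75,6)[:300*2]; d=cr(t,395,180,110,90,4.5)
out=np.zeros((600,800,3),np.uint8)
out[:300,:300]=a; out[:450,300:600]=b
d=cr(t,415,210,66,60,3); out[450:,300:300+198]=d[:150]
out[300:,:300]=cr(t,424,212,50,50,6); out[:300,600:]=cr(t,180,310,34,50,6)[:300,:200]
cv2.imwrite("pics/crop1.png",out)
c,M=T("top"); print(at_z(c,M,(233,266),90),at_z(c,M,(449,237),90),at_z(c,M,(305,170),30))
E
```

```text
[519.69494638 234.00367039  90.        ] [ 573.97991766 -238.59076007   90.        ] [753.60963086  78.50392896  30.        ]
```

View pics/crop1.png

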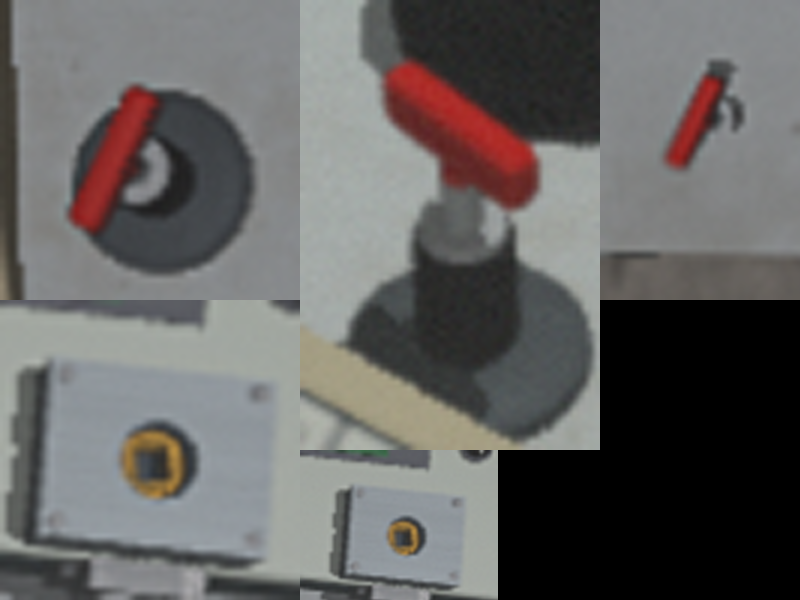

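The crop confirms the choice. The key in the stand has its bar from top (235.7,256.3) to (226.2,277), the shank goes down into the black tube, and the lying one is smaller. The socket is nearly square with the box and centred at about (450,239). Next I'll work out the approach pose.

```bash
python3 - <<'E'
from h import *
c,M=T("top"); print("fx",c["fx"])
A,B=at_z(c,M,(235.7,256.3),92),at_z(c,M,(226.2,277),92); m=(A+B)/2
print("handle",m,np.linalg.norm(A-B),"ang",np.arctan2(*(A-B)[1::-1]))
# side view bar ends (crop x/6+262, y/6+295)
c2,M2=T("side")
o1,d1=ray(c,M,(231,266.6)); o2,d2=ray(c2,M2,(262+160/6,295+132/6))
t=np.linalg.lstsq(np.c_[d1,-d2],o2-o1,rcond=None)[0]; print("triang",o1+t[0]*d1,o2+t[1]*d2)
# foot circle in crop a: centre (163,181)
print("foot",at_z(c,M,(212+163/6,240+181/6),5))
# lock case corners in crop (424,212)/6 ; top z 90
P=[at_z(c,M,(424+u/6,212+(v-300)/6),90) for u,v in((50,358),(275,380),(262,558),(36,537))]
for p in P: print(p)
print("case centre",np.mean(P,0), "spindle",at_z(c,M,(424+153/6,212+161/6),80),"well",at_z(c,M,(424+159/6,212+160/6),90))
w=manip.get_calibration("wrist"); print(np.array(w["tool_from_camera"]).round(2),w["fx"])
E
```

```text
fx 451.315247663732
handle [518.1724284  238.04602657  92.        ] 49.37729668857867 ang -0.42465192969685234
triang [518.64679002 238.82029748  88.29176864] [516.47147714 238.13046282  87.88138229]
foot [519.3325252  238.62428553   5.        ]
[ 608.85501673 -203.86558414   90.        ]
[ 599.0354792 -286.5896853   90.       ]
[ 533.4690247  -277.21485204   90.        ]
[ 542.93908731 -195.0435803    90.        ]
case centre [ 571.07465199 -240.67842544   90.        ] spindle [ 571.5722206  -242.02098826   80.        ] well [ 570.22303985 -241.66877649   90.        ]
[[-0.   -0.96 -0.26 65.1 ]
 [ 1.   -0.   -0.   -0.57]
 [ 0.   -0.26  0.96 31.9 ]
 [ 0.    0.    0.    1.  ]] 430.5513367794138
```

Request:
apply_moves([
  [[0,0,-0.015,2.5,-2.0,0,8.5],[0,0,-0.03,5.5,-4.4,0,8],[0,0,-0.045,8.5,-6.8,0,7],[0,0,-0.06,11.5,-9.2,0,6],[0,0,-0.075,14.5,-11.6,0,5],[0,0,-0.09,17.5,-14.0,-0.5,5],[0,0,-0.105,20.5,-16.4,-1,5],[0,0,-0.12,23.5,-18.8,-2,5],[0,0,-0.135,26.5,-21.2,-3,5],[0,0,-0.135,29.5,-23.6,-4,5]],
])

```text
clock: 0.93
tcp_pos: [453.3, 289.6, 364.1]
orientation: [[-0.911, 0.413, -0.0], [0.413, 0.911, 0.0], [0.0, -0.0, -1.0]]
contact_force: [0.3, 0.1, -0.2]
finger_gap: 49.8
```

Request:
apply_moves([
  [[0,0,0,2.5,-2,-0.5,5],[0,0,0,4.5,-3.7,-1,5],[0,0,0,5.8,-4.8,-1.5,5],[0,0,0,6.4,-5.2,-2,5],[0,0,0,6.6,-5.2,-2.4,5],[0,0,0,6.6,-5.2,-2.4,5],[0,0,0,6.6,-5.2,-2.4,5],[0,0,0,6.6,-5.2,-2.4,5],[0,0,0,6.6,-5.2,-2.4,5],[0,0,0,6.6,-5.2,-2.4,5]],
])

```text
clock: 1.77
tcp_pos: [517.7, 239.8, 341.2]
orientation: [[-0.912, 0.411, 0.001], [0.411, 0.912, 0.0], [-0.0, 0.0, -1.0]]
contact_force: [-0.3, -0.2, 0.1]
finger_gap: 49.7
```

```bash
python3 - <<'E'
from h import *
im,(c,M)=snap("wrist","w1.png"); s=manip.sense(); print(s["clock"],s["tcp_pos"],s["qpos"].round(3),s["finger_gap"],s["contact_force"],np.arctan2(s["orientation"][1][1],s["orientation"][0][1]))
print(proj(c,M,[[518.5,238.3,95],[518.5,238.3,50]]))
E
```

```text
1.8167 [517.76733195 239.68062485 341.11345662] [ 0.304  0.412 -0.235  0.923  0.     0.728] 49.78055667133548 [-0.99272167 -0.1816414   0.2117402 ] 1.147145767343631
[[327.08735939 259.78965587]
 [327.27273966 238.34340083]]
```

View pics/w1.png

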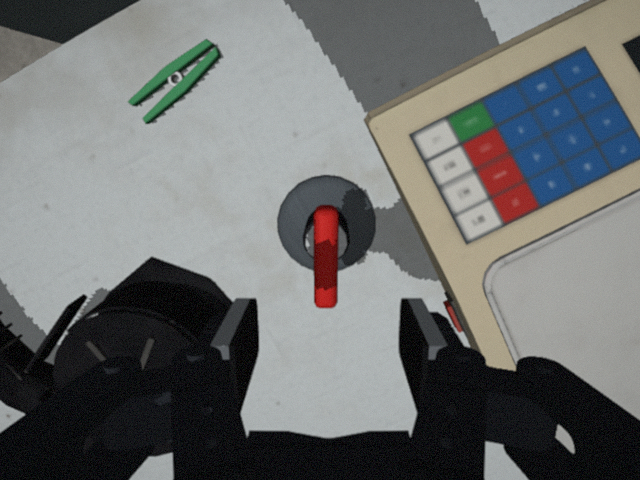

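The wrist picture shows the red bar from (325,206) to (326,307), along the tool's x. The tube and foot are at (327,222), and the jaws are clear of the scale. I'll compute the correction.

```bash
python3 - <<'E'
from h import *
c,M=T("wrist")
for z in(95,90):
    A,B=at_z(c,M,(325.5,206.5),z),at_z(c,M,(326,306.5),z); print(z,A,B,(A+B)/2,np.linalg.norm(A-B),np.arctan2(*(A-B)[1::-1]))
print("foot",at_z(c,M,(326.5,222.5),5), "tube rim", at_z(c,M,(326.5,236.5),50))
E
```

```text
95 [492.67390888 249.01439002  95.        ] [542.2792286  226.78274057  95.        ] [517.47656874 237.89856529  95.        ] 54.359304466509016 2.7202610393723905
90 [493.47549757 248.6165277   90.        ] [544.23882245 225.8658943   90.        ] [518.85716001 237.241211    90.        ] 55.62828842238719 2.7202610393723905
foot [518.05598456 237.67310323   5.        ] tube rim [517.31110655 238.20492065  50.        ]
```

Request:
apply_moves([
  [[0,0,0.005,0,-0.2,-1.5,5],[0,0,0.005,0,-0.2,-3.5,5],[0,0,0.005,0,-0.2,-5.5,5],[0,0,0.005,0,-0.2,-7.5,5],[0,0,0.005,0,-0.2,-9,5],[0,0,0.005,0,-0.2,-10,5],[0,0,0.005,0,-0.2,-10,5],[0,0,0.005,0,-0.2,-10,4],[0,0,0.005,0,-0.2,-10,2.5],[0,0,0.005,0,-0.2,-10,1]],
])

```text
clock: 2.65
tcp_pos: [518.8, 237.3, 241.9]
orientation: [[-0.913, 0.407, 0.002], [0.407, 0.913, 0.001], [-0.002, 0.001, -1.0]]
contact_force: [0.4, 0.9, 0.3]
finger_gap: 16.5
```

Request:
apply_moves([
  [[0,0,0,0,0,0,0],[0,0,0,0,0,0,0],[0,0,0,0,0,0,0],[0,0,0,0,0,0,0],[0,0,0,0,0,0,0],[0,0,0,0,0,0,0],[0,0,0,0,0,0.5,0],[0,0,0,0,0,1.5,0],[0,0,0,0,0,3,0],[0,0,0,0,0,4,0]],
])

```text
clock: 3.48
tcp_pos: [518.3, 237.1, 282.2]
orientation: [[-0.913, 0.408, 0.001], [0.408, 0.913, 0.0], [-0.001, 0.0, -1.0]]
contact_force: [0.9, -0.6, -0.9]
finger_gap: 11.7
```

Request:
apply_moves([
  [[0,0,0,0,0,3,0],[0,0,0,0,0,6.5,0],[0,0,0,0,0,10,0],[0,0,0.02,0.3,-1.5,13,0],[0,0,0.04,0.8,-4,14,0],[0,0,0.07,1.3,-7,14,0],[0,0,0.1,1.8,-10,14,0],[0,0,0.13,2.4,-13,14,0],[0,0,0.16,3.0,-16,14,0],[0,0,0.19,3.6,-19,14,0]],
])

```text
clock: 4.32
tcp_pos: [553.9, 45.7, 421.4]
orientation: [[-0.974, 0.226, 0.0], [0.226, 0.974, 0.0], [-0.0, 0.0, -1.0]]
contact_force: [1.0, 1.1, 0.1]
finger_gap: 12.0
```

Request:
apply_moves([
  [[0,0,0.03,0.6,-3,0,0],[0,0,0.06,1.2,-6,0,0],[0,0,0.09,1.8,-9,0,0],[0,0,0.11,2.4,-12,0,0],[0,0,0.11,3.0,-15,0,0],[0,0,0.11,3.6,-18,0,0],[0,0,0.11,4.2,-21,0,0],[0,0,0.11,4.8,-24,-0.5,0],[0,0,0.11,5.4,-26.5,-1.5,0],[0,0,0.11,5.7,-28.5,-3,0]],
])

```text
clock: 5.15
tcp_pos: [611.6, -240.3, 392.2]
orientation: [[-0.993, 0.121, 0.003], [0.121, 0.993, -0.002], [-0.003, -0.001, -1.0]]
contact_force: [0.0, -0.4, -0.3]
finger_gap: 12.2
```

Request:
apply_moves([
  [[0,0,0,0,-0.5,-1.5,0],[0,0,0,0,-0.9,-3,0],[0,0,0,0,-0.9,-4,0],[0,0,0,0,-0.9,-4.2,0],[0,0,0,0,-0.9,-4.2,0],[0,0,0,0,-0.9,-4.2,0],[0,0,0,0,-0.9,-4.2,0],[0,0,0,0,-0.9,-4.2,0],[0,0,0,0,-0.9,-4.2,0],[0,0,0,0,-0.9,-4.2,0]],
])

```text
clock: 5.98
tcp_pos: [611.3, -246.7, 349.3]
orientation: [[-0.993, 0.119, 0.001], [0.119, 0.993, -0.0], [-0.001, -0.0, -1.0]]
contact_force: [-0.3, -0.1, -0.1]
finger_gap: 11.9
```

```bash
python3 - <<'E'
from h import *
im,(c,M)=snap("wrist","w2.png"); s=manip.sense(); print(s["clock"],s["tcp_pos"],s["qpos"].round(3),s["finger_gap"],s["contact_force"],np.arctan2(s["orientation"][1][1],s["orientation"][0][1]))
u=proj(c,M,[[571,-241.5,90]])[0]; print(u)
x,y=(int(max(0,v)) for v in u-[120,90]); x=min(x,400)
print(x,y); cv2.imwrite("pics/w2c.png",np.vstack([cv2.resize(im[y:y+150,x:x+200],None,fx=4,fy=4,interpolation=cv2.INTER_CUBIC)]))
E
```

```text
6.0333 [ 611.25994282 -246.79733991  349.11885144] [-0.496  0.566  0.04   1.045 -0.    -0.376] 11.726336906038929 [ 0.72254377 -0.06941505 -0.53549209] 1.451184857308742
[330.92892322 176.07407898]
210 86
```

View pics/w2c.png

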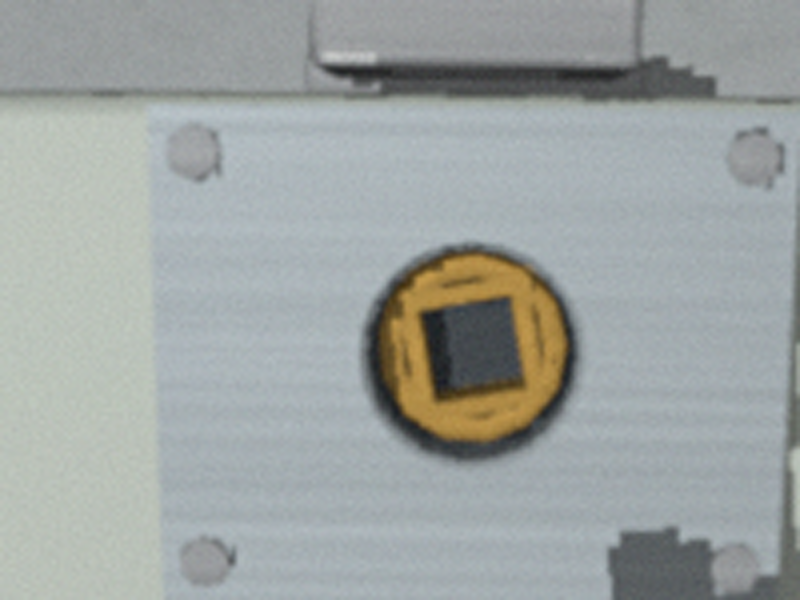

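View pics/w2.png

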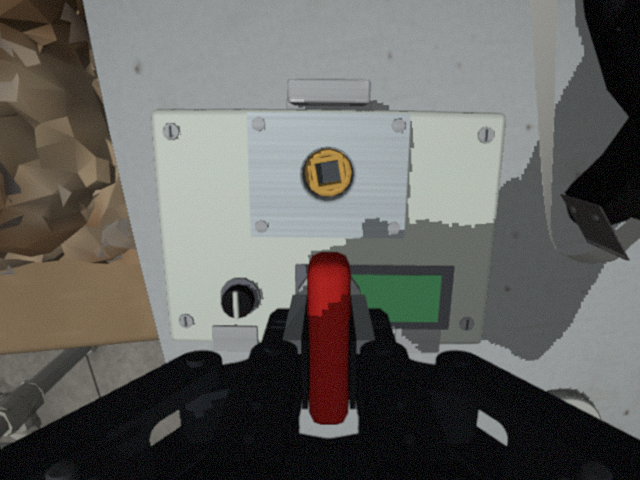

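The crop shows the round well at (327.6,173.3) in the full picture, that is crop circle x 364–577 and y 240–458. The socket corners are at crop (421,313), (513,298), (525,383) and (437,402), so the socket is turned a bit anticlockwise. The key is held squarely in the jaws at (329,335).

```bash
python3 - <<'E'
from h import *
c,M=T("wrist")
f=lambda u,v,z: at_z(c,M,(210+u/4,86+v/4),z)
C=[f(u,v,80) for u,v in((421,313),(513,298),(525,383),(437,402))]
for i in range(4):
    d=C[(i+1)%4]-C[i]; print("edge",np.linalg.norm(d[:2]),(np.arctan2(d[1],d[0])+np.pi/4)%(np.pi/2)-np.pi/4)
print("socket",np.mean(C,0),"well",f(470.5,349,90),"spindle",f(472,346,80))
S=[f(u,v,90) for u,v in((193,153),(754,157),(735,566),(206,561))]
for i in range(4):
    d=S[(i+1)%4]-S[i]; print("screws",np.linalg.norm(d[:2]),(np.arctan2(d[1],d[0])+np.pi/4)%(np.pi/2)-np.pi/4)
print(np.mean(S,0))
E
```

```text
edge 12.67871815072362 0.03957296128464849
edge 11.681849760834215 0.02668007170834019
edge 12.391876726501659 0.09262102339961542
edge 12.33889251491699 0.05202696819043506
socket [ 570.27875388 -242.73052364   80.        ] well [ 569.18764808 -243.05714795   90.        ] spindle [ 569.8082323  -242.94759401   80.        ]
screws 71.8349316596851 -0.1274158857592207
screws 53.75716377250504 -0.12963453778430878
screws 71.65511628895987 -0.13004437261043855
screws 53.568721648417295 -0.12628099640765278
[ 571.17595085 -243.09866802   90.        ]
```

Request:
apply_moves([
  [[0,0,0.04,-1,0.1,0,0],[0,0,0.08,-2,0.2,0,0],[0,0,0.12,-3,0.3,0,0],[0,0,0.16,-3.8,0.4,-0.5,0],[0,0,0.17,-4.1,0.4,-1.2,0],[0,0,0.17,-4.1,0.4,-2.0,0],[0,0,0.17,-4.1,0.4,-2.4,0],[0,0,0.17,-4.1,0.4,-2.4,0],[0,0,0.17,-4.1,0.4,-2.4,0],[0,0,0.17,-4.1,0.4,-2.4,0]],
])

```text
clock: 6.87
tcp_pos: [570.6, -243.0, 324.7]
orientation: [[-0.999, -0.05, 0.0], [-0.05, 0.999, -0.0], [-0.0, -0.0, -1.0]]
contact_force: [0.5, 0.3, -0.6]
finger_gap: 12.2
```

```bash
python3 - <<'E'
from h import *
im,(c,M)=snap("wrist","w3.png"); im2,_=snap("side","s3.png")
s=manip.sense(); print(s["clock"],s["tcp_pos"],s["contact_force"],s["wrist_torque"],np.arctan2(s["orientation"][1][1],s["orientation"][0][1]))
k=2
a=cv2.resize(im[200:400,230:430],None,fx=2,fy=2,interpolation=cv2.INTER_CUBIC)
u=proj(*T("side"),[[570,-243,95]])[0].astype(int); print(u)
b=cv2.resize(im2[u[1]-50:u[1]+50,u[0]-50:u[0]+50],None,fx=4,fy=4,interpolation=cv2.INTER_CUBIC)
cv2.imwrite("pics/c3.png",np.hstack([a,b]))
E
```

```text
6.9667 [ 570.54653037 -242.99307856  324.92662059] [-0.65378684 -0.58525548 -0.73742781] [0.10299913 0.02002459 0.03141612] 1.6210408312914653
[351 189]
```

View pics/c3.png

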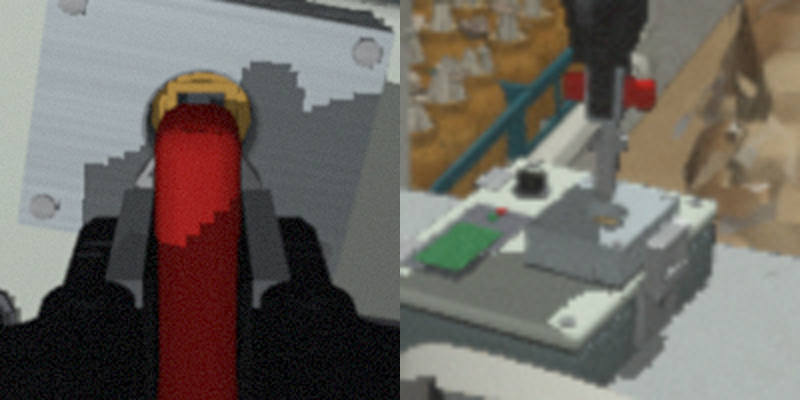

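The side crop shows the shank directly above the well. In the wrist crop the bar is centred across the spindle at (200,110). I'll lower gently.

Request:
apply_moves([
  [[0,0,0,0,0,-0.4,0],[0,0,0,0,0,-0.8,0],[0,0,0,0,0,-1.2,0],[0,0,0,0,0,-1.4,0],[0,0,0,0,0,-1.6,0],[0,0,0,0,0,-1.7,0],[0,0,0,0,0,-1.8,0],[0,0,0,0,0,-1.9,0],[0,0,0,0,0,-1.9,0],[0,0,0,0,0,-1.9,0]],
])

```text
clock: 7.8
tcp_pos: [570.2, -242.9, 305.7]
orientation: [[-0.999, -0.05, 0.0], [-0.05, 0.999, -0.0], [-0.0, -0.0, -1.0]]
contact_force: [0.7, 0.2, -0.5]
finger_gap: 12.2
```

Request:
apply_moves([
  [[0,0,0,0,0,-0.05,0],[0,0,0,0,0,-0.1,0],[0,0,0,0,0,-0.15,0],[0,0,0,0,0,-0.2,0],[0,0,0,0,0,-0.25,0],[0,0,0,0,0,-0.3,0],[0,0,0,0,0,-0.35,0],[0,0,0,0,0,-0.4,0],[0,0,0,0,0,-0.4,0],[0,0,0,0,0,-0.4,0]],
])

```text
clock: 8.63
tcp_pos: [570.2, -242.9, 301.6]
orientation: [[-0.999, -0.05, -0.0], [-0.05, 0.999, 0.0], [0.0, 0.0, -1.0]]
contact_force: [0.8, 0.7, -1.6]
finger_gap: 12.1
```

Request:
apply_moves([
  [[0,0,0,0,0,-0.05,0],[0,0,0,0,0,-0.1,0],[0,0,0,0,0,-0.15,0],[0,0,0,0,0,-0.2,0],[0,0,0,0,0,-0.25,0],[0,0,0,0,0,-0.3,0],[0,0,0,0,0,-0.35,0],[0,0,0,0,0,-0.4,0],[0,0,0,0,0,-0.4,0],[0,0,0,0,0,-0.4,0]],
])

```text
clock: 9.47
tcp_pos: [570.1, -242.9, 297.6]
orientation: [[-0.999, -0.05, -0.0], [-0.05, 0.999, 0.0], [0.0, 0.0, -1.0]]
contact_force: [-0.0, 0.5, -0.5]
finger_gap: 11.9
```

Request:
apply_moves([
  [[0,0,0,0,0,-0.05,0],[0,0,0,0,0,-0.1,0],[0,0,0,0,0,-0.15,0],[0,0,0,0,0,-0.2,0],[0,0,0,0,0,-0.25,0],[0,0,0,0,0,-0.3,0],[0,0,0,0,0,-0.35,0],[0,0,0,0,0,-0.35,0],[0,0,0,0,0,-0.35,0],[0,0,0,0,0,-0.35,0]],
])

```text
clock: 10.3
tcp_pos: [570.2, -242.9, 294.1]
orientation: [[-0.999, -0.05, -0.0], [-0.05, 0.999, 0.0], [0.0, 0.0, -1.0]]
contact_force: [-0.4, 1.7, -0.6]
finger_gap: 12.5
```

Request:
apply_moves([
  [[0,0,0,0,0,-0.03,0],[0,0,0,0,0,-0.05,0],[0,0,0,0,0,-0.08,0],[0,0,0,0,0,-0.1,0],[0,0,0,0,0,-0.12,0],[0,0,0,0,0,-0.14,0],[0,0,0,0,0,-0.14,0],[0,0,0,0,0,-0.14,0],[0,0,0,0,0,-0.14,0],[0,0,0,0,0,-0.14,0]],
])

```text
clock: 11.13
tcp_pos: [570.2, -242.9, 293.9]
orientation: [[-0.999, -0.05, 0.001], [-0.05, 0.999, -0.0], [-0.001, -0.0, -1.0]]
contact_force: [-1.1, 3.4, 7.5]
finger_gap: 11.9
```

Request:
apply_moves([
  [[0,0,-0.05,0,0,0.04,0],[0,0,-0.13,0,0,0.04,0],[0,0,-0.21,0,0,0.04,0],[0,0,-0.29,0,0,0.04,0],[0,0,-0.37,0,0,0.04,0],[0,0,-0.45,0,0,0.04,0],[0,0,-0.53,0,0,0.04,0],[0,0,-0.61,0,0,0.04,0],[0,0,-0.69,0,0,0.04,0],[0,0,-0.75,0,0,0.04,0]],
])

```text
clock: 11.97
tcp_pos: [570.1, -243.0, 293.9]
orientation: [[-0.763, 0.647, 0.0], [0.647, 0.763, -0.001], [-0.001, -0.0, -1.0]]
contact_force: [-1.9, 1.3, 5.3]
finger_gap: 11.9
```

```bash
python3 - <<'E'
from h import *
s=manip.sense(); print(s["clock"],s["tcp_pos"],s["qpos"].round(3),s["contact_force"],s["wrist_torque"],np.arctan2(s["orientation"][1][1],s["orientation"][0][1]))
E
```

```text
11.9667 [ 570.11847079 -242.99144503  293.93679262] [-0.522  0.541 -0.154  0.875 -0.001  0.181] [-1.92696487  1.32332364  5.29561588] [0.41022083 0.50426934 0.12004844] 0.8676024784423787
```

Request:
apply_moves([
  [[0,0,-0.06,0,0,0,0],[0,0,-0.13,0,0,0,0],[0,0,-0.2,0,0,0,0],[0,0,-0.27,0,0,0,0],[0,0,-0.34,0,0,0,0],[0,0,-0.41,0,0,0,0],[0,0,-0.48,0,0,0,0],[0,0,-0.54,0,0,0,0],[0,0,-0.58,0,0,0,0],[0,0,-0.6,0,0,0,0]],
])

```text
clock: 12.8
tcp_pos: [569.8, -243.1, 293.9]
orientation: [[-0.266, 0.964, -0.001], [0.964, 0.266, -0.001], [-0.001, -0.001, -1.0]]
contact_force: [-2.8, 1.0, 5.6]
finger_gap: 11.7
```

```bash
python3 - <<'E'
from h import *
s=manip.sense(); print(s["clock"],s["tcp_pos"],s["qpos"].round(3),s["contact_force"],s["wrist_torque"],np.arctan2(s["orientation"][1][1],s["orientation"][0][1]))
E
```

```text
12.8 [ 569.84992351 -243.12286576  293.93029119] [-0.522  0.541 -0.154  0.876 -0.001  0.779] [-2.81505315  1.02489118  5.63762944] [0.33768885 0.74588908 0.1261764 ] 0.2694850081975888
```

Request:
apply_moves([
  [[0,0,-0.02,0,0,0,0],[0,0,-0.04,0,0,0,0],[0,0,-0.06,0,0,0,0],[0,0,-0.08,0,0,0,0],[0,0,-0.1,0,0,0,0],[0,0,-0.11,0,0,0,0],[0,0,-0.11,0,0,0,0],[0,0,-0.11,0,0,0,0],[0,0,-0.11,0,0,0,0],[0,0,-0.11,0,0,0,0]],
])

```text
clock: 13.63
tcp_pos: [569.8, -243.1, 293.9]
orientation: [[-0.16, 0.987, -0.001], [0.987, 0.16, -0.001], [-0.001, -0.001, -1.0]]
contact_force: [-2.9, 1.1, 6.1]
finger_gap: 12.1
```

```bash
python3 - <<'E'
from h import *
s=manip.sense(); print(s["clock"],s["tcp_pos"],s["qpos"].round(3),s["contact_force"],s["wrist_torque"],np.arctan2(s["orientation"][1][1],s["orientation"][0][1]))
E
```

```text
13.6333 [ 569.78195446 -243.11767527  293.92158809] [-0.522  0.541 -0.154  0.876 -0.001  0.888] [-2.87590133  1.10614385  6.07829606] [0.30513105 0.82266726 0.17762116] 0.16114511668601872
```

Request:
apply_moves([
  [[0,0,-0.01,0,0,0,0],[0,0,-0.02,0,0,0,0],[0,0,-0.03,0,0,0,0],[0,0,-0.04,0,0,0,0],[0,0,-0.05,0,0,0,0],[0,0,-0.05,0,0,0,0],[0,0,-0.05,0,0,0,0],[0,0,-0.05,0,0,0,0],[0,0,-0.05,0,0,0,0],[0,0,-0.05,0,0,0,0]],
])

```text
clock: 14.47
tcp_pos: [569.7, -243.1, 293.9]
orientation: [[-0.111, 0.994, -0.001], [0.994, 0.111, -0.001], [-0.001, -0.001, -1.0]]
contact_force: [-3.3, 0.5, 4.9]
finger_gap: 12.0
```

```bash
python3 - <<'E'
from h import *
s=manip.sense(); print(s["clock"],s["tcp_pos"],s["qpos"].round(3),s["contact_force"],s["wrist_torque"],np.arctan2(s["orientation"][1][1],s["orientation"][0][1]))
im,(c,M)=snap("side","s4.png"); u=proj(c,M,[[530,-238,70]])[0].astype(int)
a=lambda im:cv2.resize(im[u[1]-40:u[1]+40,u[0]-50:u[0]+50],None,fx=4,fy=4,interpolation=cv2.INTER_CUBIC)
cv2.imwrite("pics/c4.png",np.hstack([a(cv2.imread("pics/s3.png")),a(im)]))
E
```

```text
14.4667 [ 569.74066193 -243.10529267  293.90065294] [-0.522  0.541 -0.154  0.876 -0.002  0.938] [-3.34885228  0.45952074  4.93452519] [0.34026166 0.88162044 0.13534891] 0.11112989856635769
```

View pics/c4.png

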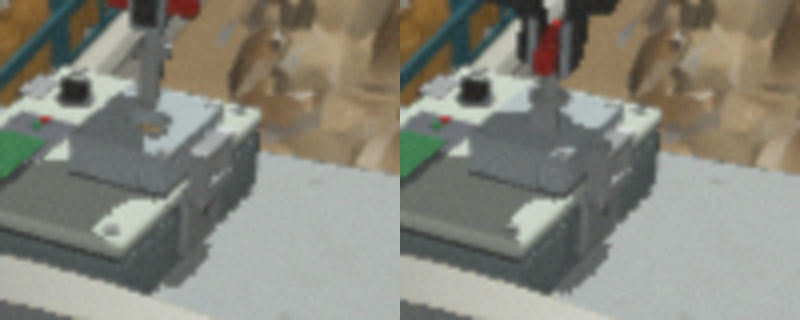

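The side crop shows the key home, with its collar low over the case at (550,100). The torque shows no stop yet, so I'll turn on in small steps.

Request:
apply_moves([
  [[0,0,-0.01,0,0,0,0],[0,0,-0.02,0,0,0,0],[0,0,-0.03,0,0,0,0],[0,0,-0.04,0,0,0,0],[0,0,-0.05,0,0,0,0],[0,0,-0.05,0,0,0,0],[0,0,-0.05,0,0,0,0],[0,0,-0.05,0,0,0,0],[0,0,-0.05,0,0,0,0],[0,0,-0.05,0,0,0,0]],
])

```text
clock: 15.35
tcp_pos: [569.8, -243.1, 293.9]
orientation: [[-0.061, 0.998, -0.001], [0.998, 0.061, -0.001], [-0.001, -0.001, -1.0]]
contact_force: [-3.1, 0.3, 5.8]
finger_gap: 11.7
```

```bash
python3 - <<'E'
from h import *
s=manip.sense(); print(s["clock"],s["tcp_pos"],s["qpos"].round(3),s["contact_force"],s["wrist_torque"],np.arctan2(s["orientation"][1][1],s["orientation"][0][1]))
E
```

```text
15.35 [ 569.75259517 -243.1108262   293.94423971] [-0.522  0.541 -0.154  0.876 -0.002  0.988] [-3.07074804  0.34862907  5.84622652] [0.29643685 0.91253215 0.20410728] 0.06114935089264087
```

Request:
apply_moves([
  [[0,0,-0.01,0,0,0,0],[0,0,-0.02,0,0,0,0],[0,0,-0.03,0,0,0,0],[0,0,-0.04,0,0,0,0],[0,0,-0.05,0,0,0,0],[0,0,-0.05,0,0,0,0],[0,0,-0.05,0,0,0,0],[0,0,-0.05,0,0,0,0],[0,0,-0.05,0,0,0,0],[0,0,-0.05,0,0,0,0]],
])

```text
clock: 16.18
tcp_pos: [569.7, -243.1, 293.9]
orientation: [[-0.011, 1.0, -0.001], [1.0, 0.011, -0.001], [-0.001, -0.001, -1.0]]
contact_force: [-3.3, 0.8, 6.9]
finger_gap: 12.0
```

```bash
python3 - <<'E'
from h import *
s=manip.sense(); print(s["clock"],s["tcp_pos"],s["qpos"].round(3),s["contact_force"],s["wrist_torque"],np.arctan2(s["orientation"][1][1],s["orientation"][0][1]))
E
```

```text
16.1833 [ 569.71915942 -243.09115073  293.90214431] [-0.522  0.541 -0.154  0.876 -0.002  1.037] [-3.3485555   0.83938399  6.86424556] [0.30499033 0.88630678 0.21382737] 0.011309145369371637
```

```bash
python3 - <<'E'
from h import *
im,_=snap("wrist","w5.png")
for f in("w2.png","w3.png","w5.png"):
    g=cv2.imread("pics/"+f).astype(int); m=((g[...,2]>g[...,1]+40)&(g[...,2]>g[...,0]+40)&(g[...,2]>60)).astype(np.uint8)
    n,l,st,ce=cv2.connectedComponentsWithStats(m); i=1+st[1:,4].argmax(); L=l==i
    L[:240]=0
    ys=np.arange(265,400,5); lo=[np.where(L[y])[0][[0,-1]] for y in ys if L[y].any()]; lo=np.array(lo)
    y=ys[:len(lo)]; print(f,st[i],np.polyfit(y,lo[:,0],1),np.polyfit(y,lo[:,1],1),np.polyfit(y,lo.mean(1),1))
a=im[200:440,200:460]; cv2.imwrite("pics/c5.png",np.hstack([cv2.resize(cv2.imread("pics/w3.png")[200:440,230:430],None,fx=2,fy=2),cv2.resize(im[200:440,230:430],None,fx=2,fy=2)]))
E
```

```text
w2.png [ 307  253   43  171 6390] [2.10012210e-02 3.02365893e+02] [-2.08791209e-02  3.54001221e+02] [6.10500610e-05 3.28183557e+02]
w3.png [ 307  252   43  172 6397] [2.42979243e-02 3.01092796e+02] [-2.42979243e-02  3.55166463e+02] [-6.8413886e-16  3.2812963e+02]
w5.png [ 307  253   43  172 6568] [1.85592186e-02 3.02838421e+02] [-1.53846154e-02  3.52706553e+02] [1.58730159e-03 3.27772487e+02]
```

View pics/c5.png

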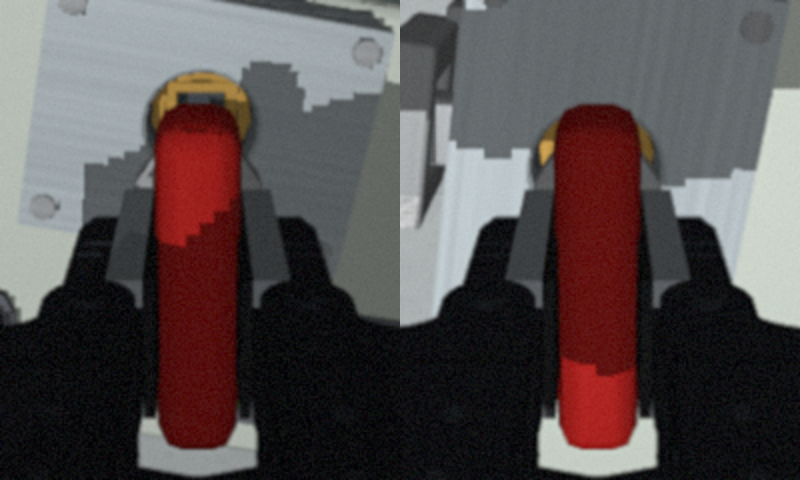

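```bash
python3 - <<'E'
from h import *
c,M=T("wrist"); im=cv2.imread("pics/w5.png")
psi=-.128; R=np.array([[np.cos(psi),-np.sin(psi)],[np.sin(psi),np.cos(psi)]])
for x in(-26,-31,-43): print(x,proj(c,M,[[*(R@[x,0]+[569.7,-242.9]),z] for z in(70,80,90)]).round(1).tolist())
print(np.array(proj(c,M,[[*(R@[x,y]+[569.7,-242.9]),90] for x in(-26,) for y in (-42,42)])).round(1))
cv2.imwrite("pics/c6.png",cv2.resize(im[140:340,150:350],None,fx=3,fy=3,interpolation=cv2.INTER_CUBIC))
E
```

```text
-26 [[271.7, 263.7], [268.8, 270.6], [265.6, 278.1]]
-31 [[261.1, 262.3], [257.7, 269.1], [253.9, 276.6]]
-43 [[235.6, 258.9], [231.0, 265.5], [225.9, 272.8]]
[[256.8 364.8]
 [276.2 179.6]]
```

View pics/c6.png

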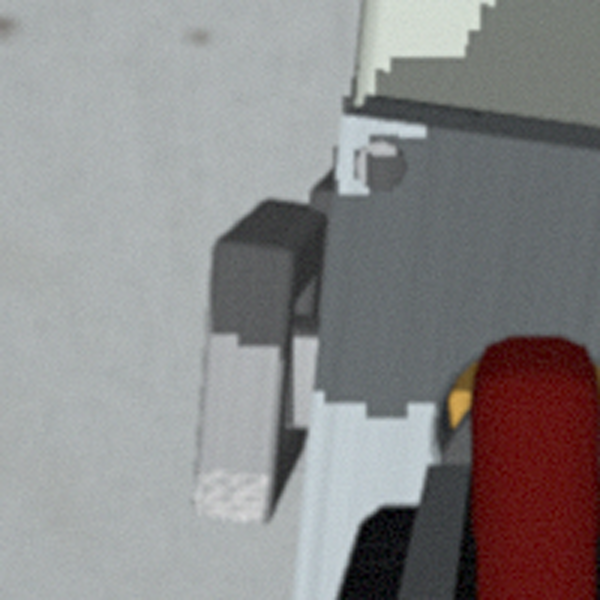

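The crop shows the bolt bridging the gap between case and keeper at (303,370). I'll turn on gently until the dead stop is clear in the torque.

Request:
apply_moves([
  [[0,0,-0.01,0,0,0,0],[0,0,-0.02,0,0,0,0],[0,0,-0.03,0,0,0,0],[0,0,-0.04,0,0,0,0],[0,0,-0.05,0,0,0,0],[0,0,-0.05,0,0,0,0],[0,0,-0.05,0,0,0,0],[0,0,-0.05,0,0,0,0],[0,0,-0.05,0,0,0,0],[0,0,-0.05,0,0,0,0]],
])

```text
clock: 17.07
tcp_pos: [569.7, -243.1, 293.9]
orientation: [[0.039, 0.999, -0.001], [0.999, -0.039, -0.001], [-0.001, -0.001, -1.0]]
contact_force: [-4.2, 1.2, 6.2]
finger_gap: 11.7
```

```bash
python3 - <<'E'
from h import *
s=manip.sense(); print(s["clock"],s["tcp_pos"],s["qpos"].round(3),s["contact_force"],s["wrist_torque"],np.arctan2(s["orientation"][1][1],s["orientation"][0][1]))
E
```

```text
17.0667 [ 569.69832432 -243.10795079  293.92772266] [-0.522  0.541 -0.154  0.876 -0.002  1.087] [-4.19438572  1.17266166  6.15039096] [0.32807126 0.90602538 0.34917649] -0.03851538977946905
```

Request:
apply_moves([
  [[0,0,-0.01,0,0,0,0],[0,0,-0.02,0,0,0,0],[0,0,-0.03,0,0,0,0],[0,0,-0.04,0,0,0,0],[0,0,-0.04,0,0,0,0],[0,0,-0.04,0,0,0,0],[0,0,-0.04,0,0,0,0],[0,0,-0.04,0,0,0,0],[0,0,-0.04,0,0,0,0],[0,0,-0.04,0,0,0,0]],
])

```text
clock: 17.9
tcp_pos: [569.7, -243.1, 293.9]
orientation: [[0.078, 0.997, -0.001], [0.997, -0.078, -0.001], [-0.001, -0.001, -1.0]]
contact_force: [-3.6, 1.2, 6.6]
finger_gap: 12.2
```

```bash
python3 - <<'E'
from h import *
s=manip.sense(); print(s["clock"],s["tcp_pos"],s["qpos"].round(3),s["contact_force"],s["wrist_torque"],np.arctan2(s["orientation"][1][1],s["orientation"][0][1]))
E
```

```text
17.9 [ 569.71709776 -243.06080831  293.93260765] [-0.522  0.541 -0.154  0.876 -0.002  1.127] [-3.63230353  1.19983679  6.60207237] [0.31195002 0.88885151 0.40096326] -0.07815434826894249
```

The torque rose from 0.21 to 0.35 to 0.40 N m, well over the 0.16 drive drag, so the dead stop is reached. I'll ease the twist and draw the key straight up.

Request:
apply_moves([
  [[0,0,0.05,0,0,0,0],[0,0,0.1,0,0,0,0],[0,0,0.14,0,0,0.1,0],[0,0,0.14,0,0,0.2,0],[0,0,0.14,0,0,0.4,0],[0,0,0.14,0,0,0.6,0],[0,0,0.14,0,0,0.8,0],[0,0,0.14,0,0,1.0,0],[0,0,0.14,0,0,1.2,0],[0,0,0.14,0,0,1.2,0]],
])

```text
clock: 18.73
tcp_pos: [570.8, -243.1, 306.4]
orientation: [[-0.061, 0.998, 0.002], [0.998, 0.061, -0.001], [-0.001, 0.002, -1.0]]
contact_force: [-0.1, -0.9, -0.7]
finger_gap: 11.7
```

```bash
python3 - <<'E'
from h import *
s=manip.sense(); print(s["clock"],s["tcp_pos"],s["finger_gap"],s["contact_force"],s["wrist_torque"],np.arctan2(s["orientation"][1][1],s["orientation"][0][1]))
E
```

```text
18.7333 [ 570.77203089 -243.09543112  306.40467272] 11.700785172649534 [-0.06083213 -0.92047522 -0.657667  ] [ 0.02182393 -0.00366844 -0.01674831] 0.06097373511473465
```

Request:
apply_moves([
  [[0,0,0,0,0,1.5,0],[0,0,0,0,0,4,0],[0,0,0,0,0,7,0],[0,0,0.05,0,0,10,0],[0,0,0.13,-0.2,2,12,0],[0,0,0.21,-0.5,5,12,0],[0,0,0.29,-0.8,8,12,0],[0,0,0.37,-1.1,11,12,0],[0,0,0.45,-1.4,14,12,0],[0,0,0.53,-1.7,17,12,0]],
])

```text
clock: 19.57
tcp_pos: [552.9, -71.5, 425.8]
orientation: [[-0.56, 0.828, 0.002], [0.828, 0.56, -0.0], [-0.001, 0.001, -1.0]]
contact_force: [1.5, -0.5, -1.2]
finger_gap: 12.1
```

Request:
apply_moves([
  [[0,0,0.08,-0.3,3,0,0],[0,0,0.16,-0.6,6,0,0],[0,0,0.24,-1.0,9,0,0],[0,0,0.32,-1.4,12,0,0],[0,0,0.4,-1.8,15,0,0],[0,0,0.48,-2.2,18,0,0],[0,0,0.55,-2.6,21,0,0],[0,0,0.56,-3.0,24,0,0],[0,0,0.56,-3.3,27,0,0],[0,0,0.56,-3.5,30,0,0]],
])

```text
clock: 20.4
tcp_pos: [517.7, 228.7, 425.8]
orientation: [[-0.913, 0.407, 0.001], [0.407, 0.913, 0.001], [-0.001, 0.001, -1.0]]
contact_force: [1.1, -0.0, -0.1]
finger_gap: 12.4
```

Request:
apply_moves([
  [[0,0,0,0,0.8,0,0],[0,0,0,0,1,-2,0],[0,0,0,0,1,-5,0],[0,0,0,0,1,-8,0],[0,0,0,0,1,-10,0],[0,0,0,0,1,-11.5,0],[0,0,0,0,1,-12,0],[0,0,0,0,1,-12,0],[0,0,0,0,1,-12,0],[0,0,0,0,1,-12,0]],
])

```text
clock: 21.23
tcp_pos: [518.9, 237.2, 306.7]
orientation: [[-0.913, 0.408, 0.002], [0.408, 0.913, 0.001], [-0.002, 0.002, -1.0]]
contact_force: [0.8, 0.1, -1.1]
finger_gap: 11.8
```

```bash
python3 - <<'E'
from h import *
s=manip.sense(); print(s["clock"],s["tcp_pos"],s["finger_gap"],s["contact_force"],np.arctan2(s["orientation"][1][1],s["orientation"][0][1]))
E
```

```text
21.2333 [518.89176    237.15326999 306.65062067] 11.81672980004171 [ 0.80378896  0.10064705 -1.07000319] 1.150811506718881
```

Request:
apply_moves([
  [[0,0,0,-0.05,0.05,-1,0],[0,0,0,-0.05,0.05,-2,0],[0,0,0,-0.05,0.05,-2.6,0],[0,0,0,-0.05,0.05,-3,0],[0,0,0,-0.05,0.05,-3.4,0],[0,0,0,-0.05,0.05,-3.8,0],[0,0,0,-0.05,0.05,-4.2,0],[0,0,0,-0.05,0.05,-4.6,0],[0,0,0,-0.05,0.05,-5,0],[0,0,0,-0.05,0.05,-5,0]],
])

```text
clock: 22.07
tcp_pos: [517.6, 237.5, 254.4]
orientation: [[-0.913, 0.408, -0.001], [0.408, 0.913, -0.0], [0.0, -0.0, -1.0]]
contact_force: [0.2, 0.1, -1.2]
finger_gap: 11.8
```

Request:
apply_moves([
  [[0,0,0,0,0,-0.3,0],[0,0,0,0,0,-0.6,0],[0,0,0,0,0,-0.9,0],[0,0,0,0,0,-1.15,0],[0,0,0,0,0,-1.3,0],[0,0,0,0,0,-1.4,0],[0,0,0,0,0,-1.48,0],[0,0,0,0,0,-1.53,0],[0,0,0,0,0,-1.53,0],[0,0,0,0,0,-1.53,0]],
])

```text
clock: 22.9
tcp_pos: [517.6, 237.6, 241.9]
orientation: [[-0.913, 0.408, 0.001], [0.408, 0.913, 0.0], [-0.001, 0.001, -1.0]]
contact_force: [-5.0, -1.7, 16.0]
finger_gap: 12.1
```

Seated on the rim: 16 N upward at the same TCP height as at the grasp. I'll release, rise and look.

Request:
apply_moves([
  [[0,0,0,0,0,0.15,0],[0,0,0,0,0,0.15,1.5],[0,0,0,0,0,0.15,3],[0,0,0,0,0,0.15,5],[0,0,0,0,0,0.15,5],[0,0,0,0,0,0.15,5],[0,0,0,0,0,0.15,5],[0,0,0,0,0,0.3,5],[0,0,0,0,0,1,5],[0,0,0,0,0,2,5]],
])

```text
clock: 23.73
tcp_pos: [517.3, 237.5, 259.8]
orientation: [[-0.913, 0.408, -0.002], [0.408, 0.913, -0.001], [0.001, -0.001, -1.0]]
contact_force: [0.8, -0.3, 0.1]
finger_gap: 50.0
```

Request:
apply_moves([
  [[0,0,0,0,0,2,5],[0,0,0,0,0,4,5],[0,0,0,0,0,7,5],[0,0,0,0,0,10,5],[0,0,0,0,0,13,5],[0,0,0,0,0,15,5],[0,0,0,-2,-1,16,5],[0,0,0,-5,-2,16,5],[0,0,0,-8,-3,16,5],[0,0,0,-8,-3,16,5]],
])

```text
clock: 24.57
tcp_pos: [432.4, 206.2, 420.4]
orientation: [[-0.913, 0.407, -0.004], [0.407, 0.913, -0.001], [0.004, -0.003, -1.0]]
contact_force: [-1.1, -0.3, -0.3]
finger_gap: 50.5
```

```bash
python3 - <<'E'
from h import *
w,_=snap("wrist","w9.png"); t,(c,M)=snap("top","t9.png"); s,(c2,M2)=snap("side","s9.png")
q=manip.sense(); print(q["clock"],q["tcp_pos"],q["contact_force"])
cr=lambda im,x,y,w,h,k:cv2.resize(im[y:y+h,x:x+w],None,fx=k,fy=k,interpolation=cv2.INTER_CUBIC)
out=np.zeros((600,800,3),np.uint8)
out[:300,:400]=cr(w,160,120,400,300,1)
out[:300,400:700]=cr(s,262,295,50,50,6)
out[300:,:400]=cr(t,420,205,80,60,5)
out[300:,400:]=cr(s,310,170,80,60,5)
cv2.imwrite("pics/c9.png",out)
E
```

```text
24.7167 [437.92925965 207.69182437 421.22822794] [ 0.75192858  0.33621198 -0.46575495]
```

View pics/c9.png

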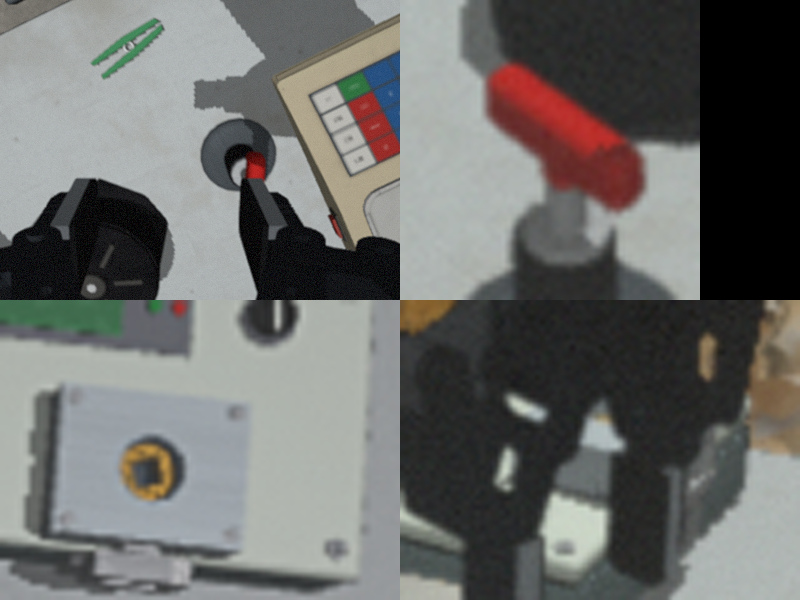

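The key is upright in its stand at (560,220), as at the start. The top view can't resolve the bolt, and there is time left, so I'll take one close wrist look at the lock to check it.

Request:
apply_moves([
  [[0,0,0.03,1,-2.5,0,5],[0,0,0.06,2.1,-5.5,0,5],[0,0,0.09,3.3,-8.5,0,5],[0,0,0.12,4.5,-11.5,0,5],[0,0,0.15,5.7,-14.5,0,5],[0,0,0.18,6.9,-17.5,0,5],[0,0,0.21,8.1,-20.5,0,5],[0,0,0.24,9.3,-23.5,0,5],[0,0,0.27,10.5,-26.5,0,5],[0,0,0.3,11.7,-29.5,0,5]],
])

```text
clock: 25.55
tcp_pos: [556.3, -89.5, 420.1]
orientation: [[-0.993, 0.118, 0.001], [0.118, 0.993, -0.0], [-0.001, -0.0, -1.0]]
contact_force: [0.4, 0.5, 0.4]
finger_gap: 50.4
```

Request:
apply_moves([
  [[0,0,0,1.2,-3,0,5],[0,0,0,2.4,-6,0,5],[0,0,0,3.6,-9,0,5],[0,0,0,4.8,-12,-1,5],[0,0,0,5.2,-14.5,-3,5],[0,0,0,5.2,-16,-5,5],[0,0,0,5.2,-16,-7,5],[0,0,0,5.2,-16,-8,5],[0,0,0,5.2,-16,-8,5],[0,0,0,5.2,-16,-8,5]],
])

```text
clock: 26.38
tcp_pos: [607.1, -247.2, 339.7]
orientation: [[-0.993, 0.119, -0.001], [0.119, 0.993, 0.0], [0.001, 0.0, -1.0]]
contact_force: [-0.2, 0.1, 1.1]
finger_gap: 49.8
```

```bash
python3 - <<'E'
from h import *
im,(c,M)=snap("wrist","w10.png"); s=manip.sense(); print(s["clock"],s["tcp_pos"],np.arctan2(s["orientation"][1][1],s["orientation"][0][1]))
np.save("M10.npy",M)
psi=-.128; R=np.array([[np.cos(psi),-np.sin(psi)],[np.sin(psi),np.cos(psi)]])
u=proj(c,M,[[569.8,-242.9,80],[*(R@[-30,0]+[569.8,-242.9]),78]]); print(u)
x,y=max(0,int(u[0][0]-100)),max(0,int(u[0][1]-105)); print(x,y)
cv2.imwrite("pics/w10c.png",cv2.resize(im[y:y+150,x:x+200],None,fx=4,fy=4,interpolation=cv2.INTER_CUBIC))
E
```

```text
26.4333 [ 607.41168841 -247.10753101  340.83924294] 1.4519224465336578
[[329.48023069 182.55058915]
 [329.96254947 124.16737012]]
229 77
```

View pics/w10c.png

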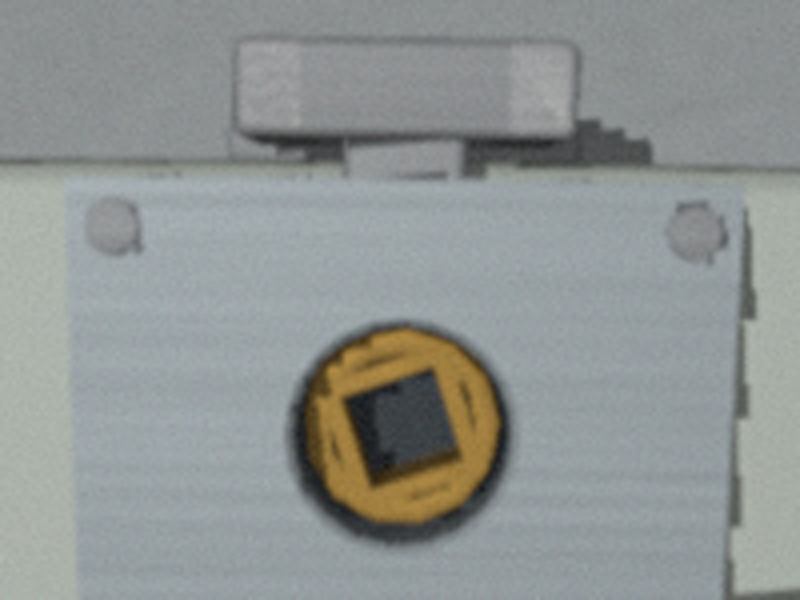

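The bolt bridges the gap into the keeper at (405,158). The socket corners are (345,398), (435,370), (460,457) and (374,487), which is about 1.25 rad clockwise of the box and matches the dead stop. I'll hand in.

```bash
python3 -c "
from rig import manip
print(manip.sign_off())"
```

```text
the job is handed in; nothing more can be done
None
```

The job is handed in at 26.4 s on the robot's clock: the bolt is thrown and the key is back upright in its stand. No verdict is reported.

I took the larger red-handled key from its stand and lowered it into the socket until it met the floor, at about 7 N and the expected height. I then turned it clockwise to the stop, eased the twist, drew the key out and returned it to the stand.

**Last checks**
- **Bolt:** the torque rose from about 0.2 to 0.40 N m at the stop. The final wrist picture shows the bolt across the gap in the keeper, with the socket at about 1.25 rad clockwise of the box (stop about 1.23). I did not measure the bolt's travel directly.
- **Key:** it seated on the rim at the same height as when it was picked up, with 16 N upward just before release. The picture shows it standing as it did at the start.
- **Robot and bystanders:** the arm is clear of everything. The arm's path stayed well clear of the bystanders, and the green peg looked undisturbed. I did not re-measure the cup, tally counter or marker.

**Disagreement:** at the stop the gripper had turned about 1.51 rad from square with the box, more than the 1.23 rad stop plus about 0.1 rad of key play. A wrist picture at 1.43 rad showed no slip. The rest is probably a little twist or slip in the grip, and the direct view of the socket settles the bolt's position.

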